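Hold the lot stamp on the label

TASK

Pick up the lot stamp by its black knob and set its foot straight down inside the long box printed on the label on the sprung stamping jig, flat and square with the box, touching the label nowhere else. Press gently until the jig's plate has sunk about half of its 14 mm travel, never down to its stop, and keep holding it there: finish with the gripper still gripping the knob and the stamp still pressed at that depth. Leave everything else on the table where it is.

Things in the scene. Friction and masses are not known exactly. Their poses are not given: they have to be found in the camera images.
- stamp_center (a point): Lot stamp standing upright: wooden foot, black knob on a stem above; 52 mm long (own y), 70 mm high (own z, up), 40 to 85 g. The point is its centre, 35 mm above the foot's underside. Foot 24 x 52 x 14 mm; the knob, 27 mm thick and round, spans 45 to 70 mm up: grip it across own x (along own y it tapers and slips). It stands in one of four places left or right of the jig, long side roughly fore and aft.
- stamp_box (a point): Centre of the long printed box, on the label's surface, 38 mm above the table at rest; moves with the plate. Thin dark outline 64 (own x) x 38 mm (own y): 5 to 6 mm to spare round the stamp's foot, whose long side goes along x. z up. Plate 100 (x) x 120 mm (y), its centre 22 mm toward +y, where the label also has a small square and writing lines. The jig is fixed; its place and turn vary.
- jig_plate (a joint): How far the jig's plate has been pressed down, in m: 0 at rest, 0.014 at its stop. It moves straight down without tipping, on springs: it begins to give at about 1 N and takes about 0.6 N more for each mm, so about 5 N at half travel; it rises again when let go.
- funnel_center (a point): Bystander, loose: a white filling funnel standing mouth down, 69 x 82 x 72 mm; the point is its centre, 36 mm above its underside.
- label_roll_center (a point): Bystander, loose: a roll of blank white labels lying flat, 68 mm across, 32 mm high; the point is its centre, 16 mm up.
- weight_0_center (a point): Bystander, loose: a small brass check weight, 22 mm across, 26 mm high; the point is its centre, 13 mm up.
- tube_3_center (a point): Bystander, loose: an orange tapered tube lying on the table, 20 x 98 x 20 mm; the point is its centre, 10 mm up, its length along its own y.
- tube_4_center (a point): Bystander, loose: another orange tapered tube lying on the table, 20 x 98 x 20 mm; the point is its centre, 10 mm up, its length along its own y.
- pen_1_center (a point): Bystander, loose: a marker pen lying on the table, 17 x 135 x 16 mm; the point is its centre, 8 mm up, its length along its own y.

How it is judged:
On the way:
1. the stamp is lifted off the table in the gripper (height (world z) of stamp_center above 0.055 m and contact force between the fingers and lot_stamp above 0.5 N), for 0.2 s.
At the end, for the whole second after the job is handed in: Gripper still on the knob (upper half of the stamp); stamp at rest, pressed on the label with 2 to 10 N, plate 3.5 to 10.5 mm down; centre within 6 mm (along the box) and 7 mm (across) of the box's centre, long side within 0.15 rad of the box's (either way round), upright within 0.07 rad (x of stamp_center in the frame of stamp_box between -0.006 and 0.006 m and y of stamp_center in the frame of stamp_box between -0.007 and 0.007 m and angle between the y axis of stamp_center and the x axis of stamp_box, either way round below 0.15 rad and angle between stamp_center's own z axis and vertical below 0.07 rad and value of joint jig_plate between 0.0035 and 0.0105 m and contact force between lot_stamp and jig_plate between 2 and 10 N and linear speed of lot_stamp below 0.01 m/s and contact force between the fingers and lot_stamp above 0.5 N and z of the grasp point in the frame of stamp_center between 0 and 0.035 m); the arm keeps its last pose, push and grip.
It fails at once if the plate is pushed to its stop (more than 13.3 mm down), or the stamp presses on it with more than 15 N (value of joint jig_plate above 0.0133 m or contact force between lot_stamp and jig_plate above 15 N).
It fails at once if the stamp presses on the label (over 1 N) with its centre more than 12 mm from the centre of the box (contact force between lot_stamp and jig_plate above 1 N and horizontal distance between stamp_center and stamp_box above 0.012 m).
It fails at once if a bystander is moved by more than 20 mm (distance of any of funnel_center, label_roll_center, weight_0_center, tube_3_center, tube_4_center, pen_1_center from where it was at the start of the episode above 0.02 m).
It also fails if it takes over 45 s, if anything falls off the work surface, if the arm or the gripper's body presses on something with over 40 N, if the wrist force passes 120 N, or if a joint passes its speed limit or range.

ROBOT

A 7-joint arm with a two-finger parallel gripper is mounted at the origin on a cart in front of the work surface, level with it; the furniture and walls round the work are solid. World frame = base frame: x ahead of the robot, y to its left, z up, the work surface at z = 0. Lengths are in m, angles in rad, forces in N, time in s.
With the tool pointing down it reaches from about 0.425 to 0.875 m from the base axis. Payload 4.7 kg.
Tool frame: the origin (TCP) lies midway between the tips of the shut fingers; the grasp point (between the pads) lies 19 mm behind it (grip_depth is the distance from the TCP to the grasp point, in m); z points along the fingers, y is the line along which they close (so a half turn about z gives the same grasp; the last joint's range is limited). The gripper opens to 87 mm and grips with 3 to 60 N. Pads are 19 mm wide; open, the fingers measure 117 mm over their backs; the gripper's body (75 mm by 190 mm) begins 51 mm behind the grasp point.
Start: joints at [1.328, 0.321, -0.07, 1.45, 0.023, 1.371, -0.057], TCP at [0.165, -0.629, 0.223] pointing down, gripper open.
Joint ranges: [-2.86, 2.86], [-0.3, 2.09], [-1.38, 1.24], [0.06, 2.45], [-1.56, 4.7], [0.09, 2.05], [-2.69, 2.69]. Speed limits (rad/s): [2.57, 2.57, 3.14, 3.14, 3.14, 3.14, 3.14].

INTERFACE

Orientations are given as a unit quaternion [x, y, z, w].
In Python, from cell import * gives the robot as it stands.
- The arm moves only by the tool send_rows, never from a script. Its argument "targets" is a list of rows, each an object of numbers: "dx", "dy", "dz": the shift along the tool's x, y, z in units of 0.75 m (1.0 is 0.75 m); "wx", "wy", "wz": the turn, a rotation vector about the tool's x, y, z in units of 180 degrees (1.0 is 180 degrees); "hand": the closure, from -1 (fully open) to 1 (shut). In form: [{"dx": .., "dy": .., "dz": .., "wx": .., "wy": .., "wz": .., "hand": ..}, ...]. A call has 1 to 5 rows; each row is the pose to reach, as a shift and turn from the pose commanded when the call began, along the tool's axes at that moment, turning the shorter way round; what a row does not reach only later rows make up. A row lasts 1/10 s, in which the tool goes at most 50 mm and 8.59 degrees, less where a joint would pass 70% of its speed; a pose out of reach is approached as far as the arm can. A call with a number of a shift or a turn outside -1 to 1 is refused whole. A call with a gripper value outside its range is refused whole. The fingers move at their own pace and stop on an object; "squeeze" is the grip in N (left out, the last holds). Time passes only in rows, so rows that repeat a pose let the fingers close. It gives the time, the measured TCP pose, the force, the opening and the grip force at its end, in the units of the state.
- sense(): the state, without advancing time (a new reading comes with each control period).
- camera(name): name is "side" or "top" or "wrist"; returns a dict with "img" (384x512x3 uint8, red, green, blue), "intrinsics" (3x3 intrinsics, pixels), "k1" (the pictures are not rectified: a ray, as slopes to the right and down, at radius r is drawn at 1 + k1 r^2 times it, then the intrinsics apply), "R" (3x3) and "t" (3): a world point X has camera coordinates R X + t. Camera axes: x right, y down, z forward; pixel columns grow to the right and rows downward; lengths in m; the calibration is good to about 2 mm. A picture is of the moment at which its call begins. There is no depth.
- finish_job(): hands the job in; it is judged then, once.
The state is a dict: "clock": time; "joint_pos": joint angles; "qd": joint speeds; "joint_efforts": joint torques, N m; "tcp_pos": TCP position; "ee_rot": TCP orientation; "wrist_force": force on the tool from outside, world axes, zero at the start; "wrist_torque": the same for the moment, N m; "gripper_width": opening from 0.0 (shut) to 1.0 (fully open); "grasp_force": force on a finger pad.
Only numpy, scipy, OpenCV 4.12 (cv2) and the standard library are available. Lean on these libraries where they do the work, as an engineer would, in place of code of your own. Each camera call takes 0.05 s, during which the arm holds its last target. There are 200 camera calls.

## Working session

There is one attempt and no reset: what is moved stays moved. The work goes in short steps, Python scripts to look and compute and a tool call to move; the robot and the scene stay as the last step left them, time stands still between calls to the robot, and variables do not carry over. Pictures are saved under pics/ and viewed, at most 10 in all, crops included, and the job is handed in when it is done.

Besides the shell and the picture viewer there is one more tool, called after "Request:" by a JSON object that holds its "fn" and its "kwargs", one argument or row to a line. send_rows: Moves the arm, as the interface text tells. Its arguments: {"type":"object","properties":{"targets":{"type":"array"},"squeeze":{"type":"number"}},"required":["targets"]}

```bash
mkdir -p pics; cat > h.py <<'E'
from cell import *
import numpy as np, cv2, pickle
from scipy.spatial.transform import Rotation as Ro
def snap(n,f):
    c=camera(n); pickle.dump(c,open(f'pics/{f}.pkl','wb')); cv2.imwrite(f'pics/{f}.png',c['img'][:,:,::-1]); return c
def load(f): return pickle.load(open(f'pics/{f}.pkl','rb'))
def ray(c,uv):
    K=np.array(c['intrinsics'],float)
    p=cv2.undistortPoints(np.array([[uv]],float),K,np.array([c['k1'],0,0,0.]))[0,0]
    R=np.array(c['R']);t=np.array(c['t'])
    d=R.T@np.array([p[0],p[1],1]); return -R.T@t, d/np.linalg.norm(d)
def atz(c,uv,z):
    o,d=ray(c,uv); return o+d*(z-o[2])/d[2]
def tri(*cu):
    A=0;b=0
    rs=[ray(c,u) for c,u in cu]
    for o,d in rs:
        P=np.eye(3)-np.outer(d,d);A=A+P;b=b+P@o
    X=np.linalg.solve(A,b); return X,[np.linalg.norm((np.eye(3)-np.outer(d,d))@(X-o)) for o,d in rs]
def proj(c,X):
    p=np.array(c['R'])@X+np.array(c['t']); s=p[:2]/p[2]; s=s*(1+c['k1']*(s@s)); K=np.array(c['intrinsics']); return K[:2,:2]@s+K[:2,2]
E
python3 - <<'E'
from h import *
a=snap('top','top');b=snap('side','side')
for c in (a,b): print(c['intrinsics'],c['k1'],-np.array(c['R']).T@c['t'],np.round(c['R'],2).tolist())
cv2.imwrite('pics/both.png',cv2.resize(np.vstack([a['img'],b['img']])[:,:,::-1],(400,600)))
print(sense())
E
```

```text
[[358.6105137    0.         255.01600032]
 [  0.         358.6105137  190.94508871]
 [  0.           0.           1.        ]] -0.004436026197903112 [ 0.44508765 -0.00652673  1.0276642 ] [[-0.02, -1.0, -0.01], [-1.0, 0.02, -0.05], [0.05, 0.01, -1.0]]
[[460.04054364   0.         259.43137285]
 [  0.         460.04054364 192.8378961 ]
 [  0.           0.           1.        ]] -0.12617514793645734 [0.00616843 1.2519486  0.80093997] [[-0.93, -0.36, -0.01], [-0.17, 0.45, -0.88], [0.32, -0.82, -0.48]]
{'clock': 0.1, 'joint_pos': array([ 1.32810266,  0.3217432 , -0.07009423,  1.45155654,  0.02261674,
        1.3708109 , -0.05690773]), 'qd': array([ 8.85604936e-04, -2.21588668e-03,  6.95820859e-05, -2.57860869e-03,
        6.54035319e-04, -6.38585790e-04,  2.75826452e-03]), 'joint_efforts': array([-6.76635750e-05, -4.92572558e+01, -4.05791877e-01, -3.13399315e+01,
       -6.41853735e-02,  3.95839708e-02,  9.19056924e-05]), 'tcp_pos': array([ 0.16491266, -0.62821323,  0.22157288]), 'ee_rot': array([ 9.91765988e-01,  1.28060437e-01, -1.63981627e-04, -8.49815287e-04]), 'wrist_force': array([-0.60990948,  0.448561  ,  0.96329808]), 'wrist_torque': array([-0.00855198, -0.05049649,  0.05079777]), 'grasp_force': 0.0, 'gripper_width': 0.9974355261264436}
```

View pics/top.png

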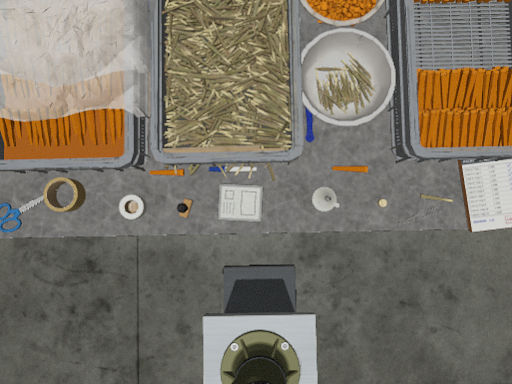

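View pics/side.png

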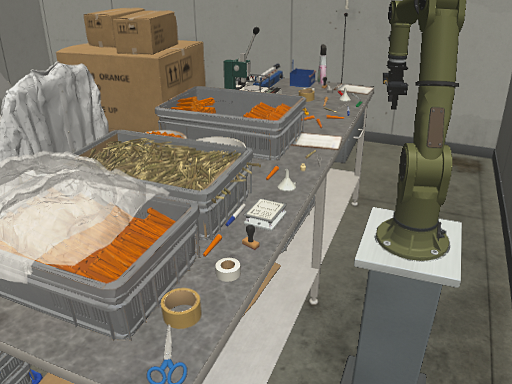

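The top view shows the jig near (241,203), the stamp at (184,208), the roll at (131,206), a tube at (168,172), the pen at (233,169) and the funnel at (325,199). In the side view the stamp is at (251,237) and the jig at (266,213). Next I enlarge both views.

```bash
python3 - <<'E'
from h import *
a=load('top')['img'];b=load('side')['img']
A=cv2.resize(a[155:230,165:270],None,fx=7.5,fy=4*1.0*7.5/4,interpolation=cv2.INTER_CUBIC)
cv2.imwrite('pics/c1.png',A[:,:,::-1])
B=cv2.resize(b[190:260,200:300],None,fx=8,fy=8,interpolation=cv2.INTER_CUBIC)
cv2.imwrite('pics/c2.png',B[:,:,::-1]);print(A.shape,B.shape)
E
```

```text
(562, 788, 3) (560, 800, 3)
```

View pics/c1.png

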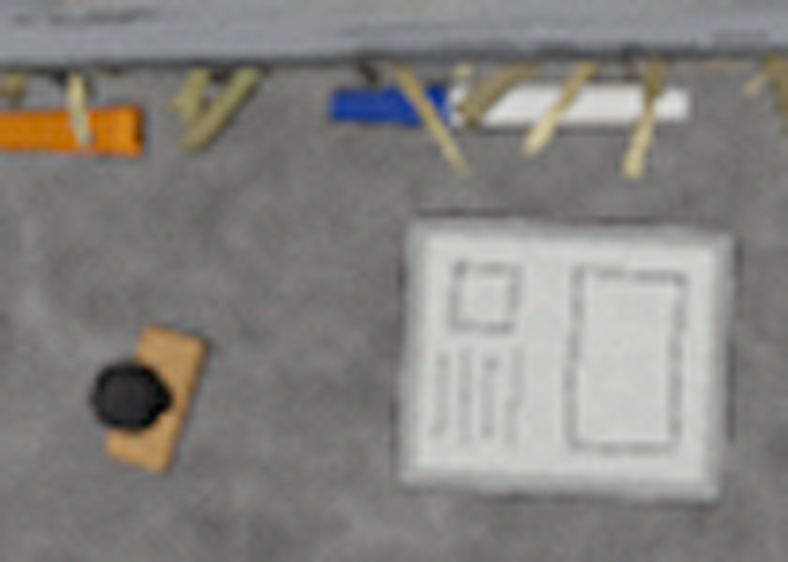

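View pics/c2.png

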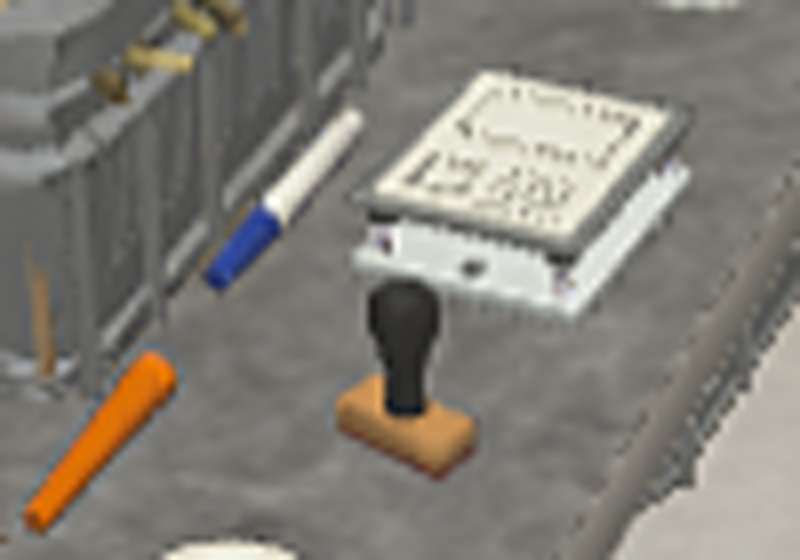

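The enlarged top crop shows the foot corners at (148,326), (207,342), (165,472) and (107,455), with the knob at (130,396). The box corners are at (577,266), (686,275), (679,447) and (570,444). In the side crop the knob is at (404,312) and the box spans roughly (485,88), (640,123), (612,165) and (460,128).

```bash
python3 - <<'E'
from h import *
a=load('top');b=load('side')
T=lambda x,y:((x+.5)/7.5-.5+165,(y+.5)/7.5-.5+155)
S=lambda x,y:((x+.5)/8-.5+200,(y+.5)/8-.5+190)
foot=[atz(a,T(*p),.014) for p in [(148,326),(207,342),(165,472),(107,455)]]
print('foot',np.round(foot,4),np.mean(foot,0))
tb=[(577,266),(686,275),(679,447),(570,444)]
box=[atz(a,T(*p),.038) for p in tb]; print('box',np.round(box,4),np.mean(box,0))
sb=[(460,128),(485,88),(640,123),(612,165)]
for p,q in zip(tb,sb): print(tri((a,T(*p)),(b,S(*q))))
print('knob',tri((a,T(130,396)),(b,S(404,312))), atz(a,T(130,396),.062))
s=sense();print(Ro.from_quat(s['ee_rot']).as_matrix().round(3))
for n,u in dict(roll=(131,206),funnel=(325,199),weight=(382,203),tubeL=(168,172),tubeR=(350,168),edge=(184,234)).items(): print(n,atz(a,u,.02).round(3))
E
```

```text
foot [[0.4837 0.2039 0.014 ]
 [0.4771 0.1816 0.014 ]
 [0.4285 0.198  0.014 ]
 [0.4353 0.2199 0.014 ]] [0.45615279 0.20087541 0.014     ]
box [[5.016e-01 4.020e-02 3.800e-02]
 [4.974e-01 1.000e-04 3.800e-02]
 [4.342e-01 4.000e-03 3.800e-02]
 [4.361e-01 4.400e-02 3.800e-02]] [0.46731959 0.02205583 0.038     ]
(array([0.49958607, 0.03947055, 0.03847673]), [np.float64(0.0020654514582262645), np.float64(0.002065451458226251)])
(array([0.49931255, 0.00075933, 0.03655001]), [np.float64(0.00195977562631931), np.float64(0.0019597756263192755)])
(array([0.43289854, 0.00356188, 0.03450969]), [np.float64(0.0013410841455663025), np.float64(0.0013410841455663222)])
(array([0.43313105, 0.04303777, 0.03636893]), [np.float64(0.003149103518701685), np.float64(0.003149103518701599)])
knob (array([0.45609923, 0.20146688, 0.0570419 ]), [np.float64(0.0007971160713843141), np.float64(0.0007971160713842125)]) [0.45678642 0.20068885 0.062     ]
[[ 0.967  0.254 -0.001]
 [ 0.254 -0.967  0.002]
 [-0.    -0.002 -1.   ]]
roll [0.464 0.354 0.02 ]
funnel [ 0.472 -0.193  0.02 ]
weight [ 0.458 -0.352  0.02 ]
tubeL [0.558 0.248 0.02 ]
tubeR [ 0.558 -0.266  0.02 ]
edge [0.383 0.205 0.02 ]
```

```bash
cat >> h.py <<'E'
def plan(xyz,yaw):
    "shift/turn in move units from the measured pose to xyz, tool down, tool x at yaw (deg)"
    s=sense(); R=Ro.from_quat(s['ee_rot']).as_matrix()
    d=R.T@(np.array(xyz)-s['tcp_pos'])/.75
    y=np.radians(yaw); G=np.array([[np.cos(y),np.sin(y),0],[np.sin(y),-np.cos(y),0],[0,0,-1]])
    w=Ro.from_matrix(R.T@G).as_rotvec()/np.pi
    print('t',round(s['clock'],2),'tcp',s['tcp_pos'].round(4),'F',s['wrist_force'].round(2),'d',d.round(4),'w',w.round(4)); return d,w
E
python3 - <<'E'
from h import *
plan((.5,-.2,.24),-5); a=load('top')
print(atz(a,(200,160),.12),atz(a,(130,168),.12))
E
```

```text
t 0.1 tcp [ 0.1649 -0.6282  0.2216] F [-0.61  0.45  0.96] d [ 0.5772 -0.4388 -0.0239] w [-5.000e-04  1.000e-04  1.095e-01]
[0.57584724 0.14080179 0.12      ] [0.55927055 0.32018561 0.12      ]
```

Request:
{"fn": "send_rows", "kwargs": {
  "targets": [
    {"dx": 0.052,"dy": -0.039,"dz": -0.004,"wx": 0,"wy": 0,"wz": 0.02,"hand": -1},
    {"dx": 0.104,"dy": -0.079,"dz": -0.008,"wx": 0,"wy": 0,"wz": 0.04,"hand": -1},
    {"dx": 0.156,"dy": -0.118,"dz": -0.012,"wx": 0,"wy": 0,"wz": 0.06,"hand": -1},
    {"dx": 0.208,"dy": -0.158,"dz": -0.016,"wx": 0,"wy": 0,"wz": 0.08,"hand": -1},
    {"dx": 0.26,"dy": -0.197,"dz": -0.02,"wx": 0,"wy": 0,"wz": 0.109,"hand": -1}
  ]
}}

```text
clock: 0.6
tcp_pos: [0.3169, -0.4342, 0.2373]
ee_rot: [0.999, -0.044, -0.0, -0.0]
wrist_force: [1.2, -0.8, 0.3]
gripper_width: 0.996
grasp_force: 0.0
```

```bash
python3 - <<'E'
from h import *
plan((.5,-.2,.24),-5)
E
```

```text
t 0.6 tcp [ 0.3169 -0.4342  0.2373] F [ 1.22 -0.76  0.27] d [ 0.2154 -0.3327 -0.0036] w [-0.0001  0.0001 -0.0005]
```

Request:
{"fn": "send_rows", "kwargs": {
  "targets": [
    {"dx": 0.036,"dy": -0.055,"dz": 0,"wz": 0,"hand": -1},
    {"dx": 0.072,"dy": -0.111,"dz": 0,"wz": 0,"hand": -1},
    {"dx": 0.108,"dy": -0.166,"dz": 0,"wz": 0,"hand": -1},
    {"dx": 0.144,"dy": -0.222,"dz": 0,"wz": 0,"hand": -1},
    {"dx": 0.18,"dy": -0.278,"dz": 0,"wz": 0,"hand": -1}
  ]
}}

```text
invalid input at $.targets[0]: expected keys dx, dy, dz, wx, wy, wz, hand
```

```bash
python3 - <<'E'
from h import *
plan((.456,.201,.24),-18.6)
E
```

```text
t 0.6 tcp [ 0.3169 -0.4342  0.2373] F [ 1.22 -0.76  0.27] d [ 0.1096 -0.8601 -0.0034] w [-0.0001  0.0002  0.0751]
```

Request:
{"fn": "send_rows", "kwargs": {
  "targets": [
    {"dx": 0.036,"dy": -0.055,"dz": 0,"wx": 0,"wy": 0,"wz": 0,"hand": -1},
    {"dx": 0.072,"dy": -0.111,"dz": 0,"wx": 0,"wy": 0,"wz": 0,"hand": -1},
    {"dx": 0.108,"dy": -0.166,"dz": 0,"wx": 0,"wy": 0,"wz": 0,"hand": -1},
    {"dx": 0.144,"dy": -0.222,"dz": 0,"wx": 0,"wy": 0,"wz": 0,"hand": -1},
    {"dx": 0.18,"dy": -0.278,"dz": 0,"wx": 0,"wy": 0,"wz": 0,"hand": -1}
  ]
}}

```text
clock: 1.1
tcp_pos: [0.4691, -0.2383, 0.2374]
ee_rot: [0.999, -0.043, -0.0, 0.0]
wrist_force: [-0.0, -0.6, -0.9]
gripper_width: 0.998
grasp_force: 0.0
```

```bash
python3 - <<'E'
from h import *
plan((.46,.201,.24),-18.6)
E
```

```text
t 1.1 tcp [ 0.4691 -0.2383  0.2374] F [-0.01 -0.6  -0.88] d [-0.0624 -0.5826 -0.0037] w [0.0001 0.     0.076 ]
```

Request:
{"fn": "send_rows", "kwargs": {
  "targets": [
    {"dx": -0.007,"dy": -0.066,"dz": 0,"wx": 0,"wy": 0,"wz": 0,"hand": -1},
    {"dx": -0.014,"dy": -0.132,"dz": 0,"wx": 0,"wy": 0,"wz": 0,"hand": -1},
    {"dx": -0.021,"dy": -0.198,"dz": 0,"wx": 0,"wy": 0,"wz": 0,"hand": -1},
    {"dx": -0.028,"dy": -0.264,"dz": 0,"wx": 0,"wy": 0,"wz": 0,"hand": -1},
    {"dx": -0.035,"dy": -0.33,"dz": 0,"wx": 0,"wy": 0,"wz": 0,"hand": -1}
  ]
}}

```text
clock: 1.6
tcp_pos: [0.4628, 0.0107, 0.2373]
ee_rot: [0.999, -0.043, -0.0, 0.0]
wrist_force: [0.4, -0.2, -1.0]
gripper_width: 1.0
grasp_force: 0.0
```

```bash
python3 - <<'E'
from h import *
snap('wrist','w1'); snap('wrist','w1')
plan((.456,.201,.20),-18.6)
E
```

```text
t 1.7 tcp [0.4629 0.0169 0.2379] F [-0.48  0.21  0.46] d [-0.0272 -0.244   0.0509] w [-0.0006 -0.0001  0.0799]
```

View pics/w1.png

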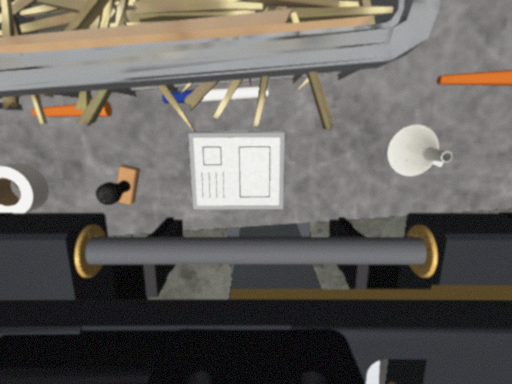

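The wrist view shows the box corners near (239,147), (270,147), (270,197) and (240,197). The stamp's foot is near (128,185) and its knob at (108,194). Next I go above the stamp.

Request:
{"fn": "send_rows", "kwargs": {
  "targets": [
    {"dx": -0.006,"dy": -0.06,"dz": 0.01,"wx": 0,"wy": 0,"wz": 0.02,"hand": -1},
    {"dx": -0.013,"dy": -0.12,"dz": 0.025,"wx": 0,"wy": 0,"wz": 0.04,"hand": -1},
    {"dx": -0.02,"dy": -0.18,"dz": 0.04,"wx": 0,"wy": 0,"wz": 0.06,"hand": -1},
    {"dx": -0.027,"dy": -0.244,"dz": 0.05,"wx": 0,"wy": 0,"wz": 0.08,"hand": -1},
    {"dx": -0.027,"dy": -0.244,"dz": 0.11,"wx": 0,"wy": 0,"wz": 0.08,"hand": -1}
  ]
}}

```text
clock: 2.2
tcp_pos: [0.4609, 0.2017, 0.1588]
ee_rot: [0.987, -0.164, 0.004, -0.004]
wrist_force: [0.5, 0.2, 0.1]
gripper_width: 0.996
grasp_force: 0.0
```

```bash
python3 - <<'E'
from h import *
snap('wrist','w2'); c=snap('wrist','w2')
plan((.456,.201,.0385),-18.6)
w=load('w1')
f=lambda i,x,y,n,m:cv2.resize(i[y:y+n,x:x+m],None,fx=6,fy=6,interpolation=cv2.INTER_CUBIC)
p=proj(c,np.array([.456,.201,.03])).astype(int); print(p)
x0,y0=np.clip(p[0]-33,0,445),np.clip(p[1]-50,0,284); print(x0,y0)
cv2.imwrite('pics/c3.png',np.hstack([f(w['img'],225,130,100,60),f(c['img'],x0,y0,100,67)])[:,:,::-1])
E
```

```text
t 2.3 tcp [0.455  0.1923 0.1504] F [-0.36 -1.27 -1.32] d [-0.0013 -0.0122  0.1491] w [ 0.0016  0.0026 -0.0028]
[249 188]
216 138
```

View pics/c3.png

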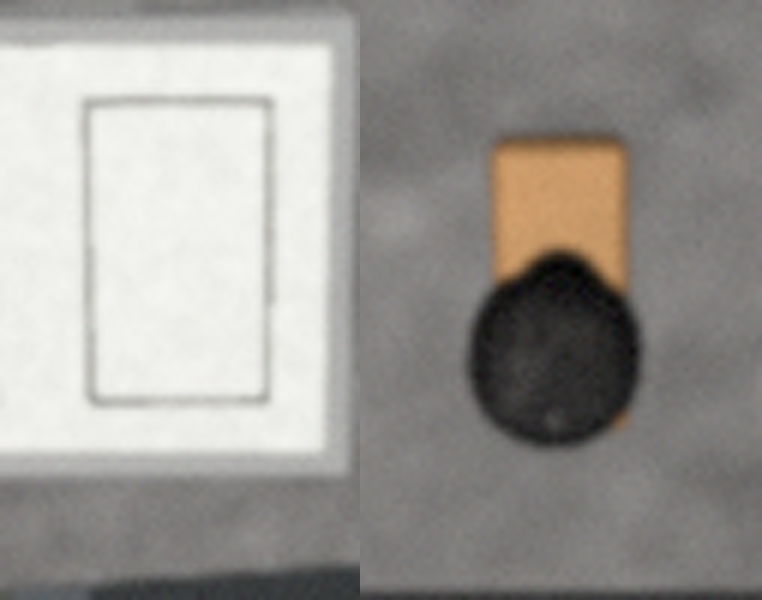

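The left crop shows the box corners at (86,101), (271,100), (267,400) and (93,402). The right crop shows the foot's top edge from (494,145) to (627,143) and the knob centred at (556,352).

```bash
python3 - <<'E'
from h import *
w=load('w1');c=load('w2');a=load('top');b=load('side')
W=lambda x,y:((x+.5)/6-.5+225,(y+.5)/6-.5+130)
C=lambda x,y:((x-360+.5)/6-.5+216,(y+.5)/6-.5+138)
T=lambda x,y:((x+.5)/7.5-.5+165,(y+.5)/7.5-.5+155)
S=lambda x,y:((x+.5)/8-.5+200,(y+.5)/8-.5+190)
wb=[(86,101),(271,100),(267,400),(93,402)];tb=[(577,266),(686,275),(679,447),(570,444)]
B=np.array([atz(w,W(*p),.038) for p in wb]);print(B.round(4),B.mean(0))
ang=lambda v:np.degrees(np.arctan2(v[1],v[0]))
print('box long',ang(B[0]-B[3]),ang(B[1]-B[2]),'short',ang(B[0]-B[1])-90,ang(B[3]-B[2])-90)
print('box tri w/top',tri((w,W(179,251)),(a,T(628,358.)))); 
F=np.array([atz(c,C(*p),.014) for p in [(494,145),(627,143),(627,285)]]);print('foot',F.round(4),ang(F[0]-F[1])-90,ang(F[1]-F[2]))
m=(F[0]+F[1])/2; v=(F[0]-F[1])/np.linalg.norm(F[0]-F[1]); print('foot centre',m-26e-3*np.array([v[1],-v[0],0]))
print('knob',atz(c,C(556,352),.0575),tri((c,C(556,352)),(a,T(130,396)),(b,S(404,312))))
plan((.456,.201,.0385),-18.6)
E
```

```text
[[0.4988 0.0403 0.038 ]
 [0.4962 0.0021 0.038 ]
 [0.4324 0.0069 0.038 ]
 [0.4347 0.0444 0.038 ]] [0.46552173 0.02342823 0.038     ]
box long -3.7215204267311965 -4.352008486602867 short -3.9396902198118795 -3.531777701519772
box tri w/top (array([0.46710962, 0.02260896, 0.04345222]), [np.float64(0.0007134403792504461), np.float64(0.0007134403792504409)])
foot [[0.4836 0.2044 0.014 ]
 [0.4765 0.1827 0.014 ]
 [0.4528 0.1908 0.014 ]] -18.14176386975565 -18.76704735618293
foot centre [0.45533981 0.20167716 0.014     ]
knob [0.45598494 0.20183574 0.0575    ] (array([0.45601088, 0.20165767, 0.05718001]), [np.float64(0.00023209685715989712), np.float64(0.0008361647514753653), np.float64(0.00079101733310529)])
t 2.3 tcp [0.455  0.1923 0.1504] F [-0.36 -1.27 -1.32] d [-0.0013 -0.0122  0.1491] w [ 0.0016  0.0026 -0.0028]
```

Request:
{"fn": "send_rows", "kwargs": {
  "targets": [
    {"dx": 0,"dy": 0,"dz": 0.04,"wx": 0,"wy": 0,"wz": 0,"hand": -1},
    {"dx": 0,"dy": 0,"dz": 0.04,"wx": 0,"wy": 0,"wz": 0,"hand": -1},
    {"dx": 0,"dy": 0,"dz": 0.04,"wx": 0,"wy": 0,"wz": 0,"hand": -1}
  ]
}}

```text
clock: 2.6
tcp_pos: [0.4594, 0.1918, 0.1258]
ee_rot: [0.986, -0.168, -0.0, 0.0]
wrist_force: [0.9, 0.5, 0.6]
gripper_width: 1.001
grasp_force: 0.0
```

```bash
python3 - <<'E'
from h import *
plan((.456,.2017,.0385),-18.5)
E
```

```text
t 2.6 tcp [0.4594 0.1918 0.1258] F [0.87 0.46 0.63] d [-0.0086 -0.0109  0.1165] w [ 0.0001  0.0001 -0.005 ]
```

Request:
{"fn": "send_rows", "kwargs": {
  "targets": [
    {"dx": -0.0086,"dy": -0.0109,"dz": 0,"wx": 0,"wy": 0,"wz": -0.005,"hand": -1},
    {"dx": -0.0086,"dy": -0.0109,"dz": 0.03,"wx": 0,"wy": 0,"wz": -0.005,"hand": -1},
    {"dx": -0.0086,"dy": -0.0109,"dz": 0.06,"wx": 0,"wy": 0,"wz": -0.005,"hand": -1},
    {"dx": -0.0086,"dy": -0.0109,"dz": 0.06,"wx": 0,"wy": 0,"wz": -0.005,"hand": -1},
    {"dx": -0.0086,"dy": -0.0109,"dz": 0.06,"wx": 0,"wy": 0,"wz": -0.005,"hand": -1}
  ]
}}

```text
clock: 3.1
tcp_pos: [0.456, 0.2033, 0.0813]
ee_rot: [0.987, -0.16, 0.0, -0.0]
wrist_force: [-0.4, 0.7, -0.2]
gripper_width: 1.002
grasp_force: 0.0
```

```bash
python3 - <<'E'
from h import *
plan((.456,.2017,.0385),-18.5)
E
```

```text
t 3.1 tcp [0.456  0.2033 0.0813] F [-0.37  0.68 -0.17] d [0.0006 0.0021 0.057 ] w [-0.0002 -0.0003  0.0007]
```

Request:
{"fn": "send_rows", "kwargs": {
  "targets": [
    {"dx": 0.0006,"dy": 0.002,"dz": 0.02,"wx": 0,"wy": 0,"wz": 0,"hand": -1},
    {"dx": 0.0006,"dy": 0.002,"dz": 0.04,"wx": 0,"wy": 0,"wz": 0,"hand": -1},
    {"dx": 0.0006,"dy": 0.002,"dz": 0.057,"wx": 0,"wy": 0,"wz": 0,"hand": -1},
    {"dx": 0.0006,"dy": 0.002,"dz": 0.057,"wx": 0,"wy": 0,"wz": 0,"hand": -1},
    {"dx": 0.0006,"dy": 0.002,"dz": 0.057,"wx": 0,"wy": 0,"wz": 0,"hand": -1}
  ]
}}

```text
clock: 3.6
tcp_pos: [0.4551, 0.2012, 0.0367]
ee_rot: [0.987, -0.16, -0.001, 0.0]
wrist_force: [1.0, -0.1, 0.9]
gripper_width: 1.003
grasp_force: 0.0
```

Request:
{"fn": "send_rows", "kwargs": {
  "targets": [
    {"dx": 0,"dy": 0,"dz": 0,"wx": 0,"wy": 0,"wz": 0,"hand": 1},
    {"dx": 0,"dy": 0,"dz": 0,"wx": 0,"wy": 0,"wz": 0,"hand": 1},
    {"dx": 0,"dy": 0,"dz": 0,"wx": 0,"wy": 0,"wz": 0,"hand": 1},
    {"dx": 0,"dy": 0,"dz": 0,"wx": 0,"wy": 0,"wz": 0,"hand": 1},
    {"dx": 0,"dy": 0,"dz": 0,"wx": 0,"wy": 0,"wz": 0,"hand": 1}
  ],
  "squeeze": 25
}}

```text
clock: 4.1
tcp_pos: [0.4557, 0.2011, 0.0374]
ee_rot: [0.987, -0.16, 0.0, 0.0]
wrist_force: [-0.3, -0.9, 1.2]
gripper_width: 0.632
grasp_force: 0.0
```

Request:
{"fn": "send_rows", "kwargs": {
  "targets": [
    {"dx": 0,"dy": 0,"dz": 0,"wx": 0,"wy": 0,"wz": 0,"hand": 1},
    {"dx": 0,"dy": 0,"dz": 0,"wx": 0,"wy": 0,"wz": 0,"hand": 1},
    {"dx": 0,"dy": 0,"dz": 0,"wx": 0,"wy": 0,"wz": 0,"hand": 1},
    {"dx": 0,"dy": 0,"dz": 0,"wx": 0,"wy": 0,"wz": 0,"hand": 1}
  ]
}}

```text
clock: 4.5
tcp_pos: [0.4555, 0.2011, 0.0372]
ee_rot: [0.987, -0.16, -0.0, 0.0]
wrist_force: [-0.5, 1.5, -0.1]
gripper_width: 0.299
grasp_force: 25.0
```

Gripped: the opening is 26 mm, against a 27 mm knob. Next I lift.

Request:
{"fn": "send_rows", "kwargs": {
  "targets": [
    {"dx": 0,"dy": 0,"dz": -0.02,"wx": 0,"wy": 0,"wz": 0,"hand": 1},
    {"dx": 0,"dy": 0,"dz": -0.06,"wx": 0,"wy": 0,"wz": 0,"hand": 1},
    {"dx": 0,"dy": 0,"dz": -0.1,"wx": 0,"wy": 0,"wz": 0,"hand": 1},
    {"dx": 0,"dy": 0,"dz": -0.12,"wx": 0,"wy": 0,"wz": 0,"hand": 1},
    {"dx": 0,"dy": 0,"dz": -0.12,"wx": 0,"wy": 0,"wz": 0,"hand": 1}
  ]
}}

```text
clock: 5.0
tcp_pos: [0.4572, 0.2017, 0.1298]
ee_rot: [0.987, -0.16, 0.002, -0.001]
wrist_force: [0.6, 0.1, -1.7]
gripper_width: 0.303
grasp_force: 25.0
```

```bash
python3 - <<'E'
from h import *
plan((.4665,.0227,.127),-3.9)
E
```

```text
t 5.0 tcp [0.4572 0.2017 0.1298] F [ 0.59  0.12 -1.66] d [0.0871 0.2226 0.0037] w [-0.0004 -0.0016 -0.0807]
```

Request:
{"fn": "send_rows", "kwargs": {
  "targets": [
    {"dx": 0.02,"dy": 0.05,"dz": 0,"wx": 0,"wy": 0,"wz": -0.02,"hand": 1},
    {"dx": 0.04,"dy": 0.1,"dz": 0,"wx": 0,"wy": 0,"wz": -0.04,"hand": 1},
    {"dx": 0.06,"dy": 0.15,"dz": 0,"wx": 0,"wy": 0,"wz": -0.06,"hand": 1},
    {"dx": 0.075,"dy": 0.195,"dz": 0,"wx": 0,"wy": 0,"wz": -0.08,"hand": 1},
    {"dx": 0.087,"dy": 0.2226,"dz": 0,"wx": 0,"wy": 0,"wz": -0.0807,"hand": 1}
  ]
}}

```text
clock: 5.5
tcp_pos: [0.4633, 0.0186, 0.1258]
ee_rot: [0.999, -0.035, -0.001, 0.001]
wrist_force: [-0.2, 0.0, -0.5]
gripper_width: 0.299
grasp_force: 25.0
```

Request:
{"fn": "send_rows", "kwargs": {
  "targets": [
    {"dx": 0,"dy": 0,"dz": 0,"wx": 0,"wy": 0,"wz": 0,"hand": 1},
    {"dx": 0,"dy": 0,"dz": 0,"wx": 0,"wy": 0,"wz": 0,"hand": 1},
    {"dx": 0,"dy": 0,"dz": 0,"wx": 0,"wy": 0,"wz": 0,"hand": 1}
  ]
}}

```text
clock: 5.8
tcp_pos: [0.4642, 0.0234, 0.1266]
ee_rot: [0.999, -0.033, -0.001, -0.0]
wrist_force: [-0.3, -0.4, 0.0]
gripper_width: 0.297
grasp_force: 25.0
```

```bash
python3 - <<'E'
from h import *
plan((.4665,.0227,.095),-3.9)
E
```

```text
t 5.8 tcp [0.4642 0.0234 0.1266] F [-0.27 -0.37  0.04] d [0.0032 0.0007 0.0422] w [-0.0002  0.0004  0.0007]
```

Request:
{"fn": "send_rows", "kwargs": {
  "targets": [
    {"dx": 0.0032,"dy": 0.0007,"dz": 0.02,"wx": 0,"wy": 0,"wz": 0,"hand": 1},
    {"dx": 0.0032,"dy": 0.0007,"dz": 0.04,"wx": 0,"wy": 0,"wz": 0,"hand": 1},
    {"dx": 0.0032,"dy": 0.0007,"dz": 0.052,"wx": 0,"wy": 0,"wz": 0,"hand": 1},
    {"dx": 0.0032,"dy": 0.0007,"dz": 0.052,"wx": 0,"wy": 0,"wz": 0,"hand": 1},
    {"dx": 0.0032,"dy": 0.0007,"dz": 0.052,"wx": 0,"wy": 0,"wz": 0,"hand": 1}
  ]
}}

```text
clock: 6.3
tcp_pos: [0.4671, 0.0221, 0.0884]
ee_rot: [0.999, -0.033, -0.0, -0.0]
wrist_force: [0.1, 0.5, -0.3]
gripper_width: 0.297
grasp_force: 25.0
```

```bash
python3 - <<'E'
from h import *
c=snap('wrist','w3'); s=snap('side','s3'); plan((.4665,.0227,.0752),-3.9)
p=proj(c,np.array([.4665,.0227,.038])).astype(int); print(p)
x0,y0=p[0]-50,p[1]-60; print(x0,y0)
f=lambda i,x,y,n,m,k:cv2.resize(i[y:y+n,x:x+m],None,fx=k,fy=k,interpolation=cv2.INTER_CUBIC)
cv2.imwrite('pics/c4.png',np.hstack([f(c['img'],x0,y0,120,100,4),f(s['img'],225,165,60,80,4).repeat(1,0)if 0 else f(s['img'],232,170,80,53,6)])[:,:,::-1])
E
```

```text
t 6.4 tcp [0.4676 0.0217 0.0889] F [-0.75 -1.04 -0.1 ] d [-0.0016 -0.0012  0.0183] w [ 0.     -0.0004  0.0003]
[255 209]
205 149
```

View pics/c4.png

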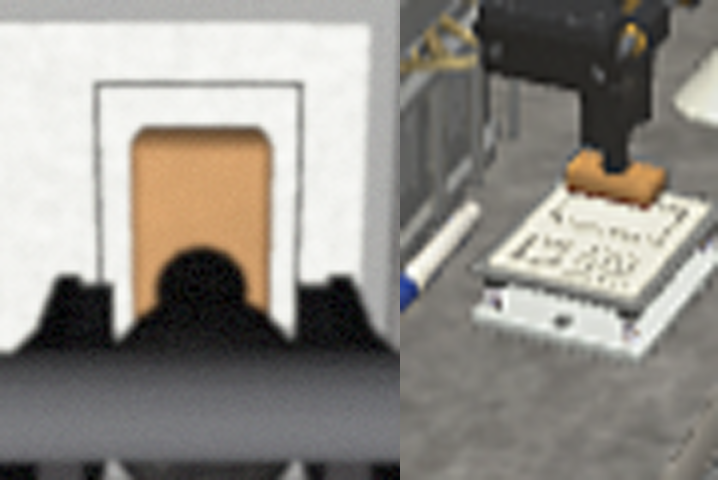

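The wrist crop shows the foot's far edge from (133,128) to (270,128), centred and square between the box's far corners at (96,83) and (301,84).

```bash
python3 - <<'E'
from h import *
c=load('w3'); C=lambda x,y:((x+.5)/4-.5+205,(y+.5)/4-.5+149)
b=[atz(c,C(*p),.038) for p in [(96,83),(301,84)]]
f=[atz(c,C(*p),.0657) for p in [(133,128.5),(270,128.5)]]
def fr(q,h):
    v=q[0]-q[1]; L=np.hypot(*v[:2]); v=v/L; x=np.array([v[1],-v[0],0]); print(L,np.degrees(np.arctan2(x[1],x[0]))); return (q[0]+q[1])/2-h*x
B=fr(b,.032);F=fr(f,.026);print('box',B,'foot',F,'delta',B-F)
plan((.4665,.0227,.0752),-3.9)
E
```

```text
0.038087408411065074 -4.127120446324611
0.022353708118234217 -3.846384547059079
box [0.46551327 0.02381532 0.038     ] foot [0.46854229 0.02285693 0.0657    ] delta [-0.00302903  0.00095839 -0.0277    ]
t 6.4 tcp [0.4676 0.0217 0.0889] F [-0.75 -1.04 -0.1 ] d [-0.0016 -0.0012  0.0183] w [ 0.     -0.0004  0.0003]
```

Request:
{"fn": "send_rows", "kwargs": {
  "targets": [
    {"dx": -0.0033,"dy": -0.0013,"dz": 0,"wx": 0,"wy": 0,"wz": 0,"hand": 1},
    {"dx": -0.0033,"dy": -0.0013,"dz": 0.005,"wx": 0,"wy": 0,"wz": 0,"hand": 1},
    {"dx": -0.0033,"dy": -0.0013,"dz": 0.01,"wx": 0,"wy": 0,"wz": 0,"hand": 1},
    {"dx": -0.0033,"dy": -0.0013,"dz": 0.01,"wx": 0,"wy": 0,"wz": 0,"hand": 1},
    {"dx": -0.0033,"dy": -0.0013,"dz": 0.01,"wx": 0,"wy": 0,"wz": 0,"hand": 1}
  ]
}}

```text
clock: 6.9
tcp_pos: [0.4646, 0.0225, 0.0806]
ee_rot: [0.999, -0.034, -0.0, -0.0]
wrist_force: [0.6, -0.2, -1.2]
gripper_width: 0.3
grasp_force: 25.0
```

```bash
python3 - <<'E'
from h import *
c=snap('wrist','w4'); plan((.4651,.0230,.0687),-3.9)
f=lambda i,x,y,n,m,k:cv2.resize(i[y:y+n,x:x+m],None,fx=k,fy=k,interpolation=cv2.INTER_CUBIC)
cv2.imwrite('pics/c5.png',f(c['img'],205,149,90,100,6)[:,:,::-1])
E
```

```text
t 6.95 tcp [0.4647 0.0225 0.0807] F [-0.22  0.3  -1.76] d [ 0.0005 -0.0007  0.016 ] w [0.     0.0001 0.0001]
```

View pics/c5.png

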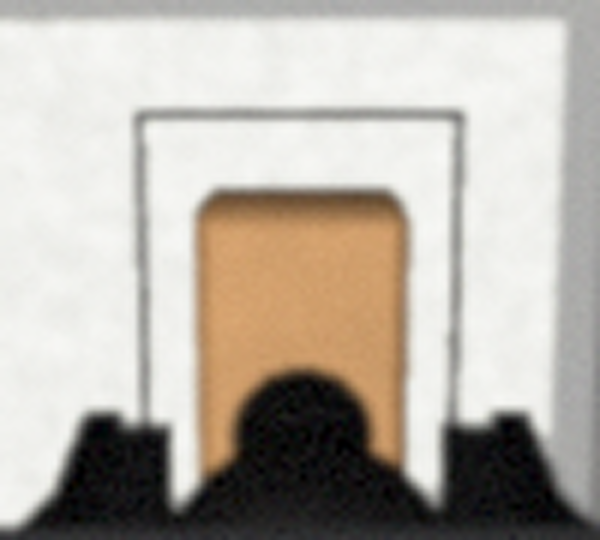

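The foot spans (197,191) to (408,190), inside the box corners at (138,115) and (462,116).

```bash
python3 - <<'E'
from h import *
c=load('w4'); C=lambda x,y:((x+.5)/6-.5+205,(y+.5)/6-.5+149)
def fr(q,h):
    v=q[0]-q[1]; L=np.hypot(*v[:2]); v=v/L; x=np.array([v[1],-v[0],0]); print(L,np.degrees(np.arctan2(x[1],x[0]))); return (q[0]+q[1])/2-h*x
B=fr([atz(c,C(*p),.038) for p in [(138,115),(462,116)]],.032)
for zf in (.0555,.0575):
    F=fr([atz(c,C(*p),zf) for p in [(197,191),(408,190.5)]],.026);print('box',B,'foot',F,'delta',B-F)
E
```

```text
0.03859632358142446 -4.097145226276212
0.023237217405355524 -3.7825591324701815
box [0.46535077 0.02371904 0.038     ] foot [0.46570856 0.02321637 0.0555    ] delta [-0.00035779  0.00050267 -0.0175    ]
0.022989184074729337 -3.782559132470238
box [0.46535077 0.02371904 0.038     ] foot [0.46611026 0.02318609 0.0575    ] delta [-0.00075949  0.00053295 -0.0195    ]
```

Request:
{"fn": "send_rows", "kwargs": {
  "targets": [
    {"dx": -0.0005,"dy": -0.0005,"dz": 0.003,"wx": 0,"wy": 0,"wz": 0,"hand": 1},
    {"dx": -0.0005,"dy": -0.0005,"dz": 0.006,"wx": 0,"wy": 0,"wz": 0,"hand": 1},
    {"dx": -0.0005,"dy": -0.0005,"dz": 0.008,"wx": 0,"wy": 0,"wz": 0,"hand": 1},
    {"dx": -0.0005,"dy": -0.0005,"dz": 0.01,"wx": 0,"wy": 0,"wz": 0,"hand": 1},
    {"dx": -0.0005,"dy": -0.0005,"dz": 0.01,"wx": 0,"wy": 0,"wz": 0,"hand": 1}
  ]
}}

```text
clock: 7.45
tcp_pos: [0.4643, 0.023, 0.0732]
ee_rot: [0.999, -0.034, -0.0, 0.0]
wrist_force: [-0.4, -0.4, 1.5]
gripper_width: 0.302
grasp_force: 25.0
```

Request:
{"fn": "send_rows", "kwargs": {
  "targets": [
    {"dx": 0,"dy": 0,"dz": 0.001,"wx": 0,"wy": 0,"wz": 0,"hand": 1},
    {"dx": 0,"dy": 0,"dz": 0.002,"wx": 0,"wy": 0,"wz": 0,"hand": 1},
    {"dx": 0,"dy": 0,"dz": 0.003,"wx": 0,"wy": 0,"wz": 0,"hand": 1},
    {"dx": 0,"dy": 0,"dz": 0.003,"wx": 0,"wy": 0,"wz": 0,"hand": 1},
    {"dx": 0,"dy": 0,"dz": 0.003,"wx": 0,"wy": 0,"wz": 0,"hand": 1}
  ]
}}

```text
clock: 7.95
tcp_pos: [0.4643, 0.023, 0.0711]
ee_rot: [0.999, -0.034, -0.0, 0.0]
wrist_force: [-2.1, 0.2, 3.5]
gripper_width: 0.298
grasp_force: 25.0
```

Request:
{"fn": "send_rows", "kwargs": {
  "targets": [
    {"dx": 0,"dy": 0,"dz": 0.001,"wx": 0,"wy": 0,"wz": 0,"hand": 1},
    {"dx": 0,"dy": 0,"dz": 0.002,"wx": 0,"wy": 0,"wz": 0,"hand": 1},
    {"dx": 0,"dy": 0,"dz": 0.003,"wx": 0,"wy": 0,"wz": 0,"hand": 1},
    {"dx": 0,"dy": 0,"dz": 0.003,"wx": 0,"wy": 0,"wz": 0,"hand": 1},
    {"dx": 0,"dy": 0,"dz": 0.003,"wx": 0,"wy": 0,"wz": 0,"hand": 1}
  ]
}}

```text
clock: 8.45
tcp_pos: [0.4644, 0.023, 0.0688]
ee_rot: [0.999, -0.034, 0.0, 0.0]
wrist_force: [-2.8, 0.3, 3.8]
gripper_width: 0.302
grasp_force: 25.0
```

```bash
python3 - <<'E'
from h import *
c=snap('wrist','w5'); zs=[]
F=[]
for i in range(8): camera('wrist'); F.append(sense()['wrist_force'][2])
print(np.mean(F),np.std(F))
plan((.4651,.0230,.0687),-3.9)
f=lambda i,x,y,n,m,k:cv2.resize(i[y:y+n,x:x+m],None,fx=k,fy=k,interpolation=cv2.INTER_CUBIC)
s=snap('side','s5')
cv2.imwrite('pics/c6.png',np.hstack([f(c['img'],205,149,90,70,6),f(s['img'],235,180,67.5.__int__()+0,53,540/67)[:540]])[:,:,::-1])
E
```

```text
4.216601385749527 0.4594774652584686
t 8.9 tcp [0.4643 0.023  0.0688] F [-2.26  0.51  4.31] d [ 0.001  -0.0001  0.0001] w [ 0.     -0.      0.0001]
```

View pics/c6.png

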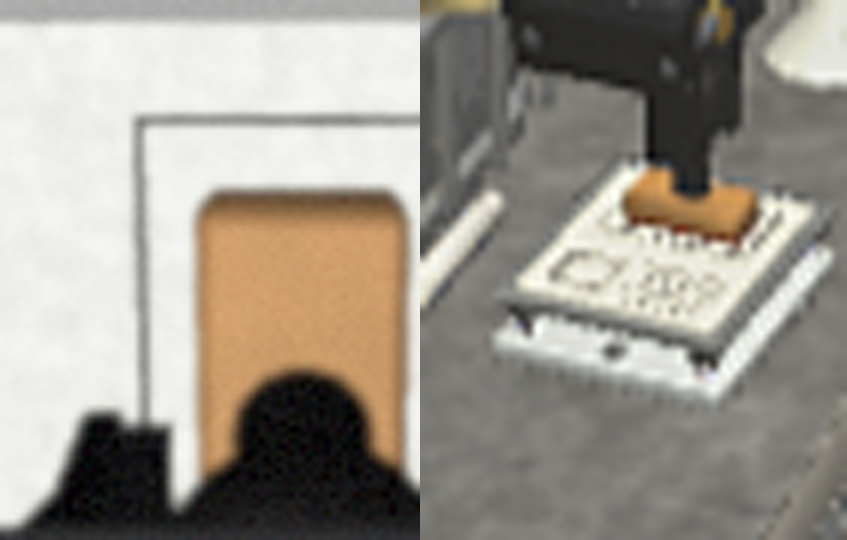

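The foot sits flat and square inside the box, and the side view shows the plate about half sunk. The mean force of 4.2 N plus the stamp's weight gives about 4.8 N. That matches the 6.4 mm of travel past the expected contact height, so I hand in.

```bash
python3 -c "
from cell import *
print(finish_job())"
```

```text
the job is handed in; nothing more can be done
None
```

The job is handed in: the stamp is held by its knob, flat and square in the long box, within about 1 mm of its centre as measured just before contact, and pressed about 6.4 mm down at roughly 4.8 N; no verdict came back.

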